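# Cycle the tip-up seat hinges and reject the one that binds

### The arm

A 6-joint arm with a two-finger parallel gripper is mounted at the origin on the work surface. World frame = base frame: x ahead of the robot, y to its left, z up, the work surface at z = 0. Lengths are in m, angles in rad, forces in N, time in s.
With the tool pointing down it reaches from about 0.325 to 0.85 m from the base axis. Payload 15.5 kg.
Tool frame: the origin (TCP) lies at the very end of the fingers, on their centre line; the grasp point (between the pads) lies 19 mm behind it; z points along the fingers, y is the line along which they close (so a half turn about z gives the same grasp; the last joint's range is limited). The gripper opens to 91 mm and grips with 3 to 60 N. Pads are 32 mm wide; open, the fingers measure 118 mm over their backs; the gripper's body (76 mm by 178 mm) begins 60 mm behind the grasp point.
Start: joints at [1.073, 0.494, 1.345, -0, 1.302, -0.096], TCP at [0.245, 0.575, 0.214] pointing down, gripper open.
Joint ranges: [-2.91, 2.91], [-0.82, 2.16], [0.22, 2.67], [-1.22, 4.37], [0.12, 2.79], [-3.08, 3.08]. Speed limits (rad/s): [1.89, 1.89, 2.57, 3.01, 3.01, 3.01].

### API

Orientations are given as a unit quaternion [w, x, y, z].
In Python, from workcell import r gives the robot as it stands.
- The arm moves only by the tool jog_arm, never from a script. Its argument "moves" is a list of rows, each an object with "translation": the shift along the tool's x, y, z in m, a list of three; "angular": the turn, a rotation vector about the tool's x, y, z in degrees, a list of three; "grip": the closure, from 0 (fully open) to 1 (shut). In form: [{"translation": [tx, ty, tz], "angular": [ax, ay, az], "grip": grip}, ...]. A call has 1 to 12 rows; each row shifts and turns the commanded pose from where the row before left it, along the tool's axes as they then stand; what a row does not reach is not made up. A row lasts 1/12 s, in which the tool goes at most 41.7 mm and 7.16 degrees, less where a joint would pass 70% of its speed; a pose out of reach is approached as far as the arm can. A call with a gripper value outside its range is refused whole. The fingers move at their own pace and stop on an object; "newtons" is the grip in N (left out, the last holds). Time passes only in rows, so rows that do not move let the fingers close. It gives the time, the measured TCP pose, the force, the opening and the grip force at its end, in the units of the state.
- r.sense(): the state, without advancing time (a new reading comes with each control period).
- r.camera(name): name is "scene" or "side" or "wrist"; returns a dict with "image" (384x512x3 uint8, red, green, blue), "range_z" (384x512 float32, m along the optical axis (not along the pixel's ray), 0 where there is no reading), "fx", "fy", "cx", "cy" (pixels), "k1" (the pictures are not rectified: a ray, as slopes to the right and down, at radius r is drawn at 1 + k1 r^2 times it, then the intrinsics apply), "position" and "orientation" of the camera in the world. Camera axes: x right, y down, z forward; pixel columns grow to the right and rows downward; lengths in m; the calibration is good to about 2 mm. A picture is of the moment at which its call begins.
- r.finish_job(): hands the job in; it is judged then, once.
The state is a dict: "time": time; "qpos": joint angles; "dq": joint speeds; "effort": joint torques, N m; "eef_pos": TCP position; "tcp_rot": TCP orientation; "wrist_force": force on the tool from outside, world axes, zero at the start; "ft_torque": the same for the moment, N m; "width": finger opening in m; "grip_force": force on a finger pad.
Only numpy, scipy, OpenCV 4.12 (cv2) and the standard library are available. Lean on these libraries where they do the work, as an engineer would, in place of code of your own. Each camera call takes 0.05 s, during which the arm holds its last target. There are 200 camera calls.

### The job

Check the three seat hinges in the checking board one at a time, going from the robot's left to its right: push each arm out to its stop and then all the way in to its home stop, lightly, never forcing an arm that jams. Exactly one of them binds on the way in: lift that hinge out by its black housing and lay it flat in the red reject bin; leave the two good ones in their nests with their arms folded fully home, and leave everything else on the bench where it is.

Things in the scene. Friction and masses are not known exactly. Their poses are not given: they have to be found in the camera images.
- board: Checking board, plywood, 140 (x) x 460 (y) x 12 mm, fixed. Origin: centre of its underside; x points away from the robot, y along the row to the robot's left. Three nests 150 mm apart, each a square frame of aluminium strips, 6 mm wide and 8 mm high, round a hinge's back plate with 1.5 mm play: it holds the hinge sideways; the hinge lifts straight out.
- hinge_left: Tip-up seat hinge in the left nest, loose, 0.65-0.9 kg, axes as the board's. Origin: on the upright pivot axis, at the plate's underside. Dark back plate 96 x 96 x 8 mm centred at (-20, -20) mm; black round housing on the pivot axis, 36 mm across, from 30 to 62 mm above the origin (just over the arm), to lift it by; centre of mass 10 to 20 mm off the axis. Two stop lugs 20 mm high within 50 mm of the axis.
- turn_left (a joint): Swing of the left arm, rad: 0 = folded home (along hinge -y, robot's right), 1.45 = out at its stop (nearly along -x, to the robot); at t it points along (-sin t, -cos t) in the hinge's frame. Starts at 0.95-1.22, stays where left. A good arm goes from stop to stop. In one hinge, unmarked and different at each start, it swings out freely but jams hard on the way in, between 0.35 and 0.75.
- swing_left: Cast aluminium arm of the left hinge: bar 18 mm wide, 20 mm high, reaching 115 mm from the pivot axis along its own -y. Origin: as the hinge's. The bar lies 10 to 30 mm above the origin (22 to 42 mm above the table), 2 mm clear of the plate. Pivot friction up to 0.25 N m, unlike in each, is no fault. It bears at most 60 N from the fingers, pushing or squeezing.
- nest_left (a point): Where the left hinge's origin lies when it sits in its nest, on the board's top, 12 mm above the table.
- hinge_mid: Tip-up seat hinge in the middle nest, loose, 0.65-0.9 kg, axes as the board's. Origin: on the upright pivot axis, at the plate's underside. Dark back plate 96 x 96 x 8 mm centred at (-20, -20) mm; black round housing on the pivot axis, 36 mm across, from 30 to 62 mm above the origin (just over the arm), to lift it by; centre of mass 10 to 20 mm off the axis. Two stop lugs 20 mm high within 50 mm of the axis.
- turn_mid (a joint): Swing of the middle arm, rad: 0 = folded home (along hinge -y, robot's right), 1.45 = out at its stop (nearly along -x, to the robot); at t it points along (-sin t, -cos t) in the hinge's frame. Starts at 0.95-1.22, stays where left. A good arm goes from stop to stop. In one hinge, unmarked and different at each start, it swings out freely but jams hard on the way in, between 0.35 and 0.75.
- swing_mid: Cast aluminium arm of the middle hinge: bar 18 mm wide, 20 mm high, reaching 115 mm from the pivot axis along its own -y. Origin: as the hinge's. The bar lies 10 to 30 mm above the origin (22 to 42 mm above the table), 2 mm clear of the plate. Pivot friction up to 0.25 N m, unlike in each, is no fault. It bears at most 60 N from the fingers, pushing or squeezing.
- nest_mid (a point): Where the middle hinge's origin lies when it sits in its nest, on the board's top, 12 mm above the table.
- hinge_right: Tip-up seat hinge in the right nest, loose, 0.65-0.9 kg, axes as the board's. Origin: on the upright pivot axis, at the plate's underside. Dark back plate 96 x 96 x 8 mm centred at (-20, -20) mm; black round housing on the pivot axis, 36 mm across, from 30 to 62 mm above the origin (just over the arm), to lift it by; centre of mass 10 to 20 mm off the axis. Two stop lugs 20 mm high within 50 mm of the axis.
- turn_right (a joint): Swing of the right arm, rad: 0 = folded home (along hinge -y, robot's right), 1.45 = out at its stop (nearly along -x, to the robot); at t it points along (-sin t, -cos t) in the hinge's frame. Starts at 0.95-1.22, stays where left. A good arm goes from stop to stop. In one hinge, unmarked and different at each start, it swings out freely but jams hard on the way in, between 0.35 and 0.75.
- swing_right: Cast aluminium arm of the right hinge: bar 18 mm wide, 20 mm high, reaching 115 mm from the pivot axis along its own -y. Origin: as the hinge's. The bar lies 10 to 30 mm above the origin (22 to 42 mm above the table), 2 mm clear of the plate. Pivot friction up to 0.25 N m, unlike in each, is no fault. It bears at most 60 N from the fingers, pushing or squeezing.
- nest_right (a point): Where the right hinge's origin lies when it sits in its nest, on the board's top, 12 mm above the table.
- reject_bin: Red open reject bin, fixed, outside 270 (x) x 200 (y) x 55 mm high, walls 4 mm, floor 4 mm. Origin: centre of its underside. Stands to the robot's left of the board; a hinge fits flat inside with its axes along the bin's.
- filler_tin: Tin with blue label, 90 mm across, 100 mm high. Origin: on its underside. A bystander, loose; leave it where it is.
- hardener_tube: White tube standing on its cap, 44 mm across, 135 mm high, easily knocked over. Origin: on its underside. A bystander, loose; leave it where it is.
- sanding_block: Cork sanding block 100 x 55 x 30 mm. Origin: on its underside. A bystander, loose; leave it where it is.
- putty_knife: Putty knife lying flat, 220 mm long along its x. Origin: on its underside. A bystander, loose; leave it where it is.
- masking_tape: Yellow roll of tape lying flat, 104 mm across, 25 mm high. Origin: on its underside. A bystander, loose; leave it where it is.
- dust_brush: Brush lying flat, 220 mm long along its x. Origin: on its underside. A bystander, loose; leave it where it is.
- screw_cup: Grey cup, 72 mm across, 55 mm high. Origin: on its underside. A bystander, loose; leave it where it is.
Things that resemble listed ones, but are neither listed nor needed, are in the scene too. Leave any pink or purple look-alike of the hinge_left alone.

How it is judged:
By the outcome, as a careful person would: the job done as asked, in the order asked, and still so for the second after the job is handed in, with the robot touching nothing.
It also fails if it takes over 72 s, if anything falls off the work surface, if the arm or the gripper's body presses on something with over 40 N, if the wrist force passes 120 N, or if a joint passes its speed limit or range.

## Working session

There is one attempt and no reset: what is moved stays moved. The work goes in short steps, Python scripts to look and compute and a tool call to move; the robot and the scene stay as the last step left them, time stands still between calls to the robot, and variables do not carry over. Pictures are saved under pics/ and viewed, at most 10 in all, crops included, and the job is handed in when it is done.

Besides the shell and the picture viewer there is one more tool, called after ">>>" as name(argument=value, ...), one argument or row to a line, values as JSON. jog_arm: Moves the arm, as the interface text tells. Its arguments: {"type":"object","properties":{"moves":{"type":"array","items":{"type":"object","properties":{"translation":{"type":"array","items":{"type":"number"}},"angular":{"type":"array","items":{"type":"number"}},"grip":{"type":"number"}}}},"newtons":{"type":"number"}},"required":["moves"]}

```bash
ls; mkdir -p pics; cat > h.py <<'E'
from workcell import r
import numpy as np, cv2, pickle
from scipy.spatial.transform import Rotation as R
def rot(q): return R.from_quat([q[1],q[2],q[3],q[0]])
def shot(name,fn):
    c=r.camera(name); cv2.imwrite('pics/'+fn+'.png',c['image'][:,:,::-1]); pickle.dump(c,open('pics/'+fn+'.pkl','wb')); return c
def cloud(c):
    v,u=np.mgrid[0:384,0:512]
    K=np.array([[c['fx'],0,c['cx']],[0,c['fy'],c['cy']],[0,0,1.]])
    p=cv2.undistortPoints(np.stack([u,v],-1).reshape(-1,1,2).astype(np.float64),K,np.array([c['k1'],0,0,0,0.])).reshape(384,512,2)
    z=c['range_z'][...,None]
    P=np.concatenate([p*z,z],-1)
    return rot(c['orientation']).apply(P.reshape(-1,3)).reshape(384,512,3)+np.array(c['position'])
E
python3 - <<'E'
from h import *
for n in ('scene','side'):
    c=shot(n,n+'0'); print(n,c['position'],c['orientation'],c['fx'],c['k1'])
a=cv2.imread('pics/scene0.png');cv2.imwrite('pics/scene0b.png',cv2.resize(a,(800,600),interpolation=cv2.INTER_CUBIC))
print(r.sense())
E
```

```text
pics
scene [0.88247337 0.73890192 0.79180391] [-0.10918565  0.20801446  0.88176783 -0.40901586] 431.26127350317375 -0.15001850986316548
side [-0.09763519 -0.58343066  0.85826954] [-0.3509249   0.84921187 -0.36630282  0.14667365] 467.2418718184654 -0.05541215005480963
{'time': 0.1, 'qpos': array([ 1.07250656e+00,  4.94112488e-01,  1.34604845e+00,  1.10425018e-06,
        1.30250785e+00, -9.54849197e-02]), 'dq': array([-4.35652392e-04, -5.77106315e-04, -1.46686236e-03,  3.39387014e-04,
       -1.35996395e-03, -9.62779795e-06]), 'effort': array([ 2.24967705e-03, -8.80246639e+01, -3.82543731e+01,  7.09686382e-02,
        4.82969906e-02,  6.46213579e-06]), 'eef_pos': array([0.24482789, 0.57468868, 0.21341024]), 'tcp_rot': array([-1.57918197e-04,  2.00043718e-01,  9.79786824e-01, -5.14372752e-04]), 'wrist_force': array([-0.10655147,  0.54448176, -0.18206258]), 'ft_torque': array([-0.04528305, -0.02135246, -0.01183325]), 'grip_force': 0.0, 'width': 0.09095695837789758}
```

View pics/scene0b.png

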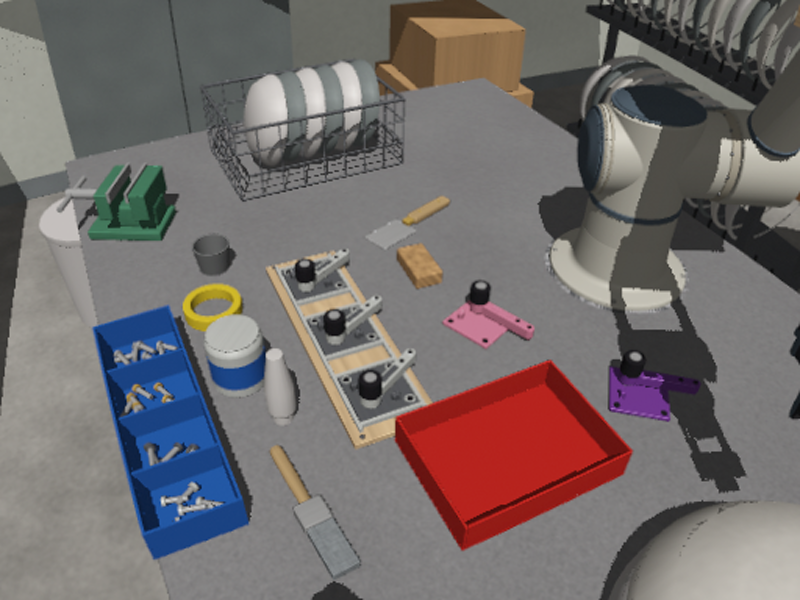

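View pics/side0.png

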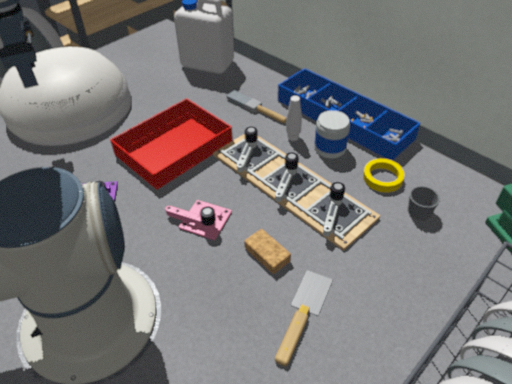

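Scene (800x600 view): the row in the plywood board is left (370,383), mid (333,322) and right (304,270), the listed hinges. The look-alikes are pink (480,292) and purple (632,363), which I leave alone. The bin is red, around (515,455). The tube (280,385) and tin (235,355) stand beyond the board.

```bash
cat > m.py <<'E'
from h import *
for n,px in (('scene',[(237,245),(213,206),(195,172)]),('side',[(251,134),(292,160),(338,190)])):
    c=pickle.load(open(f'pics/{n}0.pkl','rb')); P=cloud(c); im=c['image'].astype(int)
    hs=[]
    for u,v in px:
        sub=P[v-16:v+17,u-16:u+17].reshape(-1,3); s=im[v-16:v+17,u-16:u+17].sum(-1).ravel()
        m=(sub[:,2]>.068)&(sub[:,2]<.085)
        q=sub[m]
        (x,y),rad=cv2.minEnclosingCircle((q[:,:2]*1000).astype(np.float32)); hs.append((x/1000,y/1000))
        print(n,'housing',m.sum(),x.__round__(1),y.__round__(1),'r',round(rad,1),'z',np.median(q[:,2]).round(4))
    hs=np.array(hs)
    d=hs[0]-hs[2]; print('spacing',np.linalg.norm(hs[0]-hs[1]),np.linalg.norm(hs[1]-hs[2]),'yaw',np.degrees(np.arctan2(-d[0],d[1])))
    yaw=np.arctan2(-d[0],d[1]); Rm=np.array([[np.cos(yaw),np.sin(yaw)],[-np.sin(yaw),np.cos(yaw)]])
    for h in hs:
        q=P[(P[...,2]>.036)&(P[...,2]<.048)]; L=(q[:,:2]-h)@Rm.T; rr=np.hypot(*L.T); k=(rr>.06)&(rr<.125)&(L[:,0]<.02)&(L[:,1]<.03)
        t=np.arctan2(-L[k,0],-L[k,1]); print('arm t',np.median(t).round(3),k.sum(),'maxr',rr[k].max().round(3))
    # bin, red
    red=(im[...,0]>120)&(im[...,1]<60)&(im[...,2]<60)
    q=P[red&(P[...,2]>.049)&(P[...,2]<.062)]
    print('bin',cv2.minAreaRect((q[:,:2]*1000).astype(np.float32)))
    # tall things round the board
    for nm,lo,hi,cond in (('board',.008,.016,(im[...,0]>im[...,2]+40)),('tin/tube z>.085',.085,.15,im[...,0]>-1)):
        q=P[cond&(P[...,2]>lo)&(P[...,2]<hi)&(P[...,0]>.3)&(P[...,0]<.85)&(abs(P[...,1])<.45)]
        print(nm,len(q),cv2.minAreaRect((q[:,:2]*1000).astype(np.float32)) if len(q) else 0)
E
python3 m.py
```

```text
scene housing 161 599.3 123.0 r 18.5 z 0.0743
scene housing 121 591.9 -26.6 r 18.6 z 0.0745
scene housing 89 586.5 -176.2 r 19.0 z 0.073
spacing 0.14981019702246093 0.1497124652099062 yaw -2.4510206911589845
arm t 1.062 136 maxr 0.114
arm t 1.129 101 maxr 0.118
arm t 1.128 75 maxr 0.114
bin ((458.71234130859375, 293.2218017578125), (202.0550994873047, 271.81170654296875), 89.06591033935547)
board 3067 ((554.582763671875, 38.355621337890625), (714.312255859375, 503.6433410644531), 89.85484313964844)
tin/tube z>.085 1195 ((737.4462280273438, 9.392219543457031), (85.65573120117188, 168.34971618652344), 31.264385223388672)
side housing 103 599.1 123.7 r 21.4 z 0.0734
side housing 116 593.3 -29.2 r 19.1 z 0.0735
side housing 146 586.9 -178.6 r 18.8 z 0.0735
spacing 0.15301778384115944 0.14953836836401777 yaw -2.305739056568815
arm t 1.004 109 maxr 0.119
arm t 1.108 129 maxr 0.115
arm t 1.087 147 maxr 0.114
bin ((458.3968505859375, 288.99908447265625), (201.15699768066406, 268.74920654296875), 89.2050552368164)
board 2795 ((549.0062866210938, 34.722686767578125), (497.93255615234375, 716.0547485351562), 0.020379994064569473)
tin/tube z>.085 855 ((754.87255859375, 8.673416137695312), (89.88444519042969, 172.32485961914062), 4.666327476501465)
```

```bash
cat > plan.py <<'E'
from h import *
import sys
yaw=np.radians(-2.4); X=np.array([np.cos(yaw),np.sin(yaw)]); Y=np.array([-np.sin(yaw),np.cos(yaw)])
piv={'L':np.array([.5992,.1235]),'M':np.array([.5925,-.0275]),'R':np.array([.5867,-.1773])}
def pos(t,side,rho):  # side -1 = pushing in (tool on robot side), +1 = pushing out; board-local mm from pivot
    u=np.array([-np.sin(t),-np.cos(t)]);n=np.array([np.cos(t),-np.sin(t)])
    return rho*u+side*n*(9+16*np.cos(t)+13.5*np.sin(t))
def here(k):
    s=r.sense(); d=(s['eef_pos'][:2]-piv[k])*1000; return np.array([d@X,d@Y]),s
if __name__=='__main__':
    for side,ts in ((1,(.8,.95,1.05,1.15,1.25,1.35,1.45)),(-1,(1.45,1.3,1.15,1,.85,.7,.6,.5,.4,.3,.2,.1,0))):
        for t in ts: print(side,t,pos(t,side,90).round(1))
    for k in 'LMR': print(k,here(k)[0].round(1))
    P=cloud(pickle.load(open('pics/side0.pkl','rb')))
    q=P[(P[...,2]>.11)&(P[...,2]<.14)&(P[...,0]>.55)&(P[...,0]<.85)&(abs(P[...,1])<.2)]; print('tube',np.median(q,0),len(q))
E
python3 plan.py
```

```text
1 0.8 [-43.8 -84.1]
1 0.95 [-56.2 -76.2]
1 1.05 [-63.8 -69.7]
1 1.15 [-70.8 -62.2]
1 1.25 [-76.9 -53.9]
1 1.35 [-82.2 -44.8]
1 1.45 [-86.4 -35. ]
-1 1.45 [-92.3  13.3]
-1 1.3 [-93.8   1.3]
-1 1.15 [-93.5 -11.3]
-1 1 [-91.4 -24.2]
-1 0.85 [-87.2 -37.1]
-1 0.7 [-80.9 -49.6]
-1 0.6 [-75.4 -57.4]
-1 0.5 [-69.  -64.8]
-1 0.4 [-61.8 -71.6]
-1 0.3 [-53.6 -77.6]
-1 0.2 [-44.7 -82.8]
-1 0.1 [-35.1 -86.9]
-1 0 [-25. -90.]
L [-373.  436.]
M [-372.6  587.1]
R [-373.1  737. ]
tube [0.71815475 0.0706695  0.12630449] 122
```

>>> jog_arm(
  moves=[
    {"translation": [0, 0, 0], "angular": [0, 0, -7], "grip": 1},
    {"translation": [0, 0, 0], "angular": [0, 0, -7], "grip": 1},
    {"translation": [0, 0, 0], "angular": [0, 0, -6.6], "grip": 1},
  ],
  newtons=20,
)

```text
time: 0.35
eef_pos: [0.2449, 0.5748, 0.2136]
tcp_rot: [-0.0, 0.019, 1.0, -0.0]
wrist_force: [-0.0, -0.6, 0.3]
width: 0.0741
grip_force: 0.0
```

>>> jog_arm(
  moves=[
    {"translation": [-0.02, -0.032, 0], "grip": 1},
    {"translation": [-0.02, -0.032, 0], "grip": 1},
    {"translation": [-0.02, -0.032, 0], "grip": 1},
    {"translation": [-0.02, -0.032, 0], "grip": 1},
    {"translation": [-0.02, -0.032, 0], "grip": 1},
    {"translation": [-0.02, -0.032, 0], "grip": 1},
    {"translation": [-0.02, -0.032, 0], "grip": 1},
    {"translation": [-0.02, -0.032, 0], "grip": 1},
    {"translation": [-0.02, -0.032, 0], "grip": 1},
    {"translation": [-0.02, -0.032, 0], "grip": 1},
    {"translation": [-0.02, -0.032, 0], "grip": 1},
    {"translation": [-0.02, -0.032, 0], "grip": 1},
  ],
)

```text
schema error: expected keys translation, angular, grip
```

```bash
cat > w.py <<'E'
from plan import *
from scipy.optimize import brentq
k=sys.argv[1]; p,s=here(k)
print('local',p.round(1),'z',s['eef_pos'][2].round(4),'t',s['time'],'F',s['wrist_force'].round(1),'yaw',np.degrees(2*np.arctan2(s['tcp_rot'][2],s['tcp_rot'][1])-np.pi/2).round(2),'w',s['width'].round(4))
E
python3 w.py L
```

```text
Traceback (most recent call last):
  File "w.py", line 4, in <module>
    print('local',p.round(1),'z',s['eef_pos'][2].round(4),'t',s['time'],'F',s['wrist_force'].round(1),'yaw',np.degrees(2*np.arctan2(s['tcp_rot'][2],s['tcp_rot'][1])-np.pi/2).round(2),'w',s['width'].round(4))
                                                                                                                                                                                           ^^^^^^^^^^^^^^^^
AttributeError: 'float' object has no attribute 'round'
```

>>> jog_arm(
  moves=[
    {"translation": [-0.02, -0.032, 0], "angular": [0, 0, 0], "grip": 1},
    {"translation": [-0.02, -0.032, 0], "angular": [0, 0, 0], "grip": 1},
    {"translation": [-0.02, -0.032, 0], "angular": [0, 0, 0], "grip": 1},
    {"translation": [-0.02, -0.032, 0], "angular": [0, 0, 0], "grip": 1},
    {"translation": [-0.02, -0.032, 0], "angular": [0, 0, 0], "grip": 1},
    {"translation": [-0.02, -0.032, 0], "angular": [0, 0, 0], "grip": 1},
    {"translation": [-0.02, -0.032, 0], "angular": [0, 0, 0], "grip": 1},
    {"translation": [-0.02, -0.032, 0], "angular": [0, 0, 0], "grip": 1},
    {"translation": [-0.02, -0.032, 0], "angular": [0, 0, 0], "grip": 1},
    {"translation": [-0.02, -0.032, 0], "angular": [0, 0, 0], "grip": 1},
    {"translation": [-0.02, -0.032, 0], "angular": [0, 0, 0], "grip": 1},
    {"translation": [-0.02, -0.032, 0], "angular": [0, 0, 0], "grip": 1},
  ],
)

```text
time: 1.35
eef_pos: [0.4686, 0.1791, 0.2138]
tcp_rot: [-0.0, 0.022, 1.0, -0.0]
wrist_force: [1.1, 1.2, 0.5]
width: 0.0004
grip_force: 0.0
```

```bash
sed -i "s/'w',s\['width'\].round(4)/'w',s['width']/; s/s\['eef_pos'\]\[2\].round(4)/s['eef_pos'].round(4)/" w.py
python3 w.py L
```

```text
local [-132.8   50.1] z [0.4686 0.1791 0.2138] t 1.35 F [1.1 1.2 0.5] yaw 87.52 w 0.00038079955809767606
```

>>> jog_arm(
  moves=[
    {"translation": [-0.021, -0.035, 0], "angular": [0, 0, 0], "grip": 1},
    {"translation": [-0.021, -0.035, 0], "angular": [0, 0, 0], "grip": 1},
    {"translation": [-0.021, -0.034, 0], "angular": [0, 0, 0], "grip": 1},
    {"translation": [-0.02, -0.034, 0], "angular": [0, 0, 0], "grip": 1},
    {"translation": [0, 0, 0.04], "angular": [0, 0, 0], "grip": 1},
    {"translation": [0, 0, 0.04], "angular": [0, 0, 0], "grip": 1},
    {"translation": [0, 0, 0.04], "angular": [0, 0, 0], "grip": 1},
    {"translation": [0, 0, 0.035], "angular": [0, 0, 0], "grip": 1},
    {"translation": [0, 0, 0.015], "angular": [0, 0, 0], "grip": 1},
    {"translation": [0, 0, 0.0145], "angular": [0, 0, 0], "grip": 1},
  ],
)

```text
time: 2.18
eef_pos: [0.5438, 0.0395, 0.0272]
tcp_rot: [-0.002, 0.022, 1.0, 0.0]
wrist_force: [0.1, 0.8, 0.6]
width: 0.0006
grip_force: 0.0
```

```bash
python3 w.py L; python3 - <<'E'
from h import *
shot('side','side1')
a=cv2.imread('pics/side1.png')[100:260,200:400];cv2.imwrite('pics/side1b.png',cv2.resize(a,(750,600),interpolation=cv2.INTER_CUBIC))
E
```

```text
local [-51.8 -86.3] z [0.5438 0.0395 0.0272] t 2.1833 F [0.1 0.8 0.6] yaw 87.51 w 0.0005999806137248971
```

View pics/side1b.png

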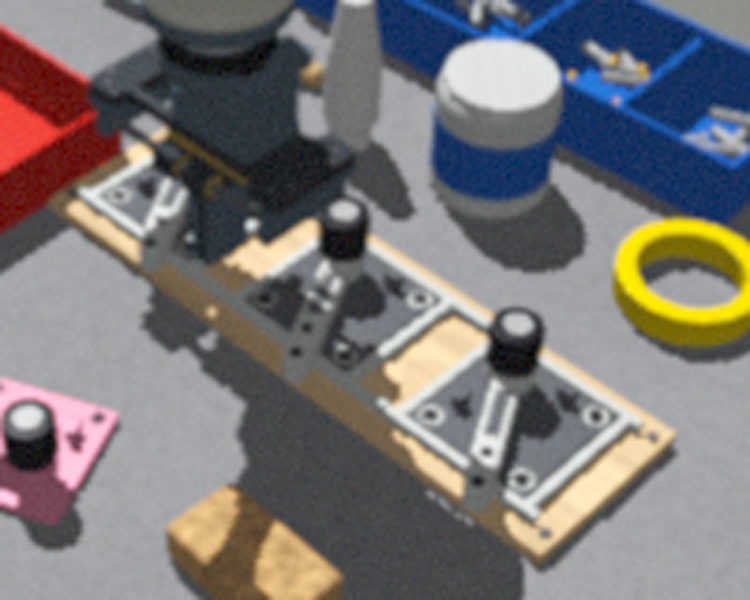

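The fingers stand beside the left arm on its right side (crop px 225,230), clear of the plate, so I start the push out.

>>> jog_arm(
  moves=[
    {"translation": [0.004, 0.0055, 0], "angular": [0, 0, 0], "grip": 1},
    {"translation": [0.004, 0.0055, 0], "angular": [0, 0, 0], "grip": 1},
    {"translation": [0.004, 0.0055, 0], "angular": [0, 0, 0], "grip": 1},
    {"translation": [0.004, 0.0045, 0], "angular": [0, 0, 0], "grip": 1},
    {"translation": [0.004, 0.005, 0], "angular": [0, 0, 0], "grip": 1},
    {"translation": [0.003, 0.004, 0], "angular": [0, 0, 0], "grip": 1},
    {"translation": [0.003, 0.005, 0], "angular": [0, 0, 0], "grip": 1},
  ],
)

```text
time: 2.82
eef_pos: [0.5206, 0.0761, 0.0299]
tcp_rot: [0.0, 0.022, 1.0, -0.0]
wrist_force: [1.5, -0.7, 0.3]
width: 0.0004
grip_force: 0.6
```

```bash
python3 w.py L
```

```text
local [-76.6 -50.7] z [0.5206 0.0761 0.0299] t 2.8167 F [ 1.5 -0.7  0.3] yaw 87.53 w 0.0003985705175126784
```

>>> jog_arm(
  moves=[
    {"translation": [0.003, 0.004, 0], "angular": [0, 0, 0], "grip": 1},
    {"translation": [0.003, 0.004, 0], "angular": [0, 0, 0], "grip": 1},
    {"translation": [0.002, 0.004, 0], "angular": [0, 0, 0], "grip": 1},
    {"translation": [0, 0, 0], "angular": [0, 0, 0], "grip": 1},
  ],
)

```text
time: 3.15
eef_pos: [0.5126, 0.0886, 0.0294]
tcp_rot: [-0.0, 0.021, 1.0, 0.0]
wrist_force: [0.5, 0.5, -0.0]
width: 0.0002
grip_force: 0.0
```

```bash
python3 w.py L
```

```text
local [-85.1 -38.5] z [0.5126 0.0886 0.0294] t 3.15 F [ 0.5  0.5 -0. ] yaw 87.55 w 0.00022775972632035687
```

>>> jog_arm(
  moves=[
    {"translation": [0.0005, 0.002, 0], "angular": [0, 0, 0], "grip": 1},
    {"translation": [0.0005, 0.002, 0], "angular": [0, 0, 0], "grip": 1},
  ],
)

```text
time: 3.32
eef_pos: [0.5121, 0.0919, 0.0293]
tcp_rot: [-0.0, 0.022, 1.0, -0.0]
wrist_force: [-0.5, -1.4, -0.1]
width: 0.0002
grip_force: 0.5
```

>>> jog_arm(
  moves=[
    {"translation": [0, 0.002, 0], "angular": [0, 0, 0], "grip": 1},
  ],
)

```text
time: 3.4
eef_pos: [0.5122, 0.094, 0.0293]
tcp_rot: [-0.0, 0.022, 1.0, -0.0]
wrist_force: [-0.6, -1.1, -0.2]
width: 0.0004
grip_force: 0.8
```

>>> jog_arm(
  moves=[
    {"translation": [0, 0.001, 0], "angular": [0, 0, 0], "grip": 1},
  ],
)

```text
time: 3.48
eef_pos: [0.5123, 0.095, 0.0293]
tcp_rot: [-0.0, 0.022, 1.0, -0.0]
wrist_force: [-0.6, -1.1, 0.1]
width: 0.0005
grip_force: 0.8
```

```bash
cat > ang.py <<'E'
from plan import *
k=sys.argv[1]
for n in ('side','scene'):
    P=cloud(r.camera(n)); q=P[(P[...,2]>.037)&(P[...,2]<.047)]; d=(q[:,:2]-piv[k])*1000
    L=np.c_[d@X,d@Y]; rr=np.hypot(*L.T); m=(rr>40)&(rr<118)&(L[:,0]<15)&(L[:,1]<20)
    t=np.arctan2(-L[m,0],-L[m,1]); print(n,m.sum(),np.percentile(t,[10,25,50,75,90]).round(2))
E
python3 w.py L; python3 ang.py L
```

```text
local [-85.6 -32.1] z [0.5123 0.095  0.0293] t 3.4833 F [-0.6 -1.1  0.1] yaw 87.52 w 0.0005113582493007097
side 75 [1.11 1.17 1.32 1.45 1.5 ]
scene 168 [1.31 1.39 1.51 1.56 1.6 ]
```

>>> jog_arm(
  moves=[
    {"translation": [0, 0.0015, 0], "angular": [0, 0, 0], "grip": 1},
  ],
)

```text
time: 3.67
eef_pos: [0.5124, 0.0962, 0.0294]
tcp_rot: [-0.0, 0.022, 1.0, -0.0]
wrist_force: [-3.5, -9.6, 0.5]
width: 0.0005
grip_force: 4.8
```

>>> jog_arm(
  moves=[
    {"translation": [0, 0.0015, 0], "angular": [0, 0, 0], "grip": 1},
  ],
)

```text
time: 3.75
eef_pos: [0.5121, 0.0971, 0.0293]
tcp_rot: [-0.001, 0.021, 1.0, -0.001]
wrist_force: [-2.4, -22.8, 1.4]
width: 0.0006
grip_force: 11.3
```

>>> jog_arm(
  moves=[
    {"translation": [0, 0.0015, 0], "angular": [0, 0, 0], "grip": 1},
  ],
)

```text
time: 3.83
eef_pos: [0.5121, 0.0977, 0.0293]
tcp_rot: [-0.001, 0.021, 1.0, -0.001]
wrist_force: [-2.9, -34.1, 2.9]
width: 0.0004
grip_force: 17.2
```

>>> jog_arm(
  moves=[
    {"translation": [0, -0.012, 0], "angular": [0, 0, 0], "grip": 1},
    {"translation": [0, 0, -0.028], "angular": [0, 0, 0], "grip": 1},
    {"translation": [0.003, 0.024, 0], "angular": [0, 0, 0], "grip": 1},
    {"translation": [0.003, 0.024, 0], "angular": [0, 0, 0], "grip": 1},
    {"translation": [0, 0.024, 0], "angular": [0, 0, 0], "grip": 1},
    {"translation": [0, 0, 0], "angular": [0, 0, 0], "grip": 1},
    {"translation": [0, 0, 0.014], "angular": [0, 0, 0], "grip": 1},
    {"translation": [0, 0, 0.014], "angular": [0, 0, 0], "grip": 1},
    {"translation": [0, 0, 0], "angular": [0, 0, 0], "grip": 1},
  ],
)

```text
time: 4.58
eef_pos: [0.5083, 0.1594, 0.0277]
tcp_rot: [-0.001, 0.022, 1.0, -0.0]
wrist_force: [-0.4, -0.3, -0.2]
width: 0.0006
grip_force: 0.0
```

```bash
python3 w.py L
```

```text
local [-92.3  32.1] z [0.5083 0.1594 0.0277] t 4.5833 F [-0.4 -0.3 -0.2] yaw 87.53 w 0.0005541341627997541
```

>>> jog_arm(
  moves=[
    {"translation": [0, -0.008, 0], "angular": [0, 0, 0], "grip": 1},
    {"translation": [0.001, -0.008, 0], "angular": [0, 0, 0], "grip": 1},
    {"translation": [0.001, -0.007, 0], "angular": [0, 0, 0], "grip": 1},
    {"translation": [0, -0.007, 0], "angular": [0, 0, 0], "grip": 1},
    {"translation": [0, -0.007, 0], "angular": [0, 0, 0], "grip": 1},
    {"translation": [-0.001, -0.006, 0], "angular": [0, 0, 0], "grip": 1},
    {"translation": [-0.001, -0.006, 0], "angular": [0, 0, 0], "grip": 1},
    {"translation": [-0.001, -0.006, 0], "angular": [0, 0, 0], "grip": 1},
    {"translation": [-0.002, -0.006, 0], "angular": [0, 0, 0], "grip": 1},
    {"translation": [-0.002, -0.004, 0], "angular": [0, 0, 0], "grip": 1},
  ],
)

```text
time: 5.42
eef_pos: [0.5115, 0.0938, 0.0294]
tcp_rot: [-0.0, 0.022, 1.0, -0.0]
wrist_force: [0.3, 2.1, 0.2]
width: 0.0005
grip_force: 0.7
```

```bash
python3 w.py L
```

```text
local [-86.3 -33.4] z [0.5115 0.0938 0.0294] t 5.4167 F [0.3 2.1 0.2] yaw 87.51 w 0.00045163313611457995
```

>>> jog_arm(
  moves=[
    {"translation": [-0.002, -0.004, 0], "angular": [0, 0, 0], "grip": 1},
    {"translation": [-0.002, -0.004, 0], "angular": [0, 0, 0], "grip": 1},
    {"translation": [-0.001, -0.002, 0], "angular": [0, 0, 0], "grip": 1},
  ],
)

```text
time: 5.67
eef_pos: [0.5163, 0.0838, 0.0294]
tcp_rot: [-0.0, 0.022, 1.0, -0.0]
wrist_force: [-0.3, 1.3, -0.6]
width: 0.0007
grip_force: 0.6
```

>>> jog_arm(
  moves=[
    {"translation": [-0.0013, -0.0019, 0], "angular": [0, 0, 0], "grip": 1},
    {"translation": [-0.0013, -0.0019, 0], "angular": [0, 0, 0], "grip": 1},
  ],
)

```text
time: 5.83
eef_pos: [0.5185, 0.0803, 0.0294]
tcp_rot: [-0.0, 0.022, 1.0, 0.0]
wrist_force: [-0.3, 0.9, 0.7]
width: 0.0003
grip_force: 0.6
```

>>> jog_arm(
  moves=[
    {"translation": [-0.0014, -0.0019, 0], "angular": [0, 0, 0], "grip": 1},
    {"translation": [-0.0014, -0.0018, 0], "angular": [0, 0, 0], "grip": 1},
  ],
)

```text
time: 6.0
eef_pos: [0.5211, 0.0765, 0.0294]
tcp_rot: [-0.0, 0.022, 1.0, -0.0]
wrist_force: [0.2, 1.2, 0.1]
width: 0.0005
grip_force: 0.6
```

>>> jog_arm(
  moves=[
    {"translation": [-0.0015, -0.0018, 0], "angular": [0, 0, 0], "grip": 1},
    {"translation": [-0.0015, -0.0018, 0], "angular": [0, 0, 0], "grip": 1},
  ],
)

```text
time: 6.17
eef_pos: [0.524, 0.0727, 0.0294]
tcp_rot: [-0.0, 0.022, 1.0, -0.0]
wrist_force: [-1.0, 2.5, -0.3]
width: 0.0003
grip_force: 0.6
```

>>> jog_arm(
  moves=[
    {"translation": [-0.0017, -0.0018, 0], "angular": [0, 0, 0], "grip": 1},
    {"translation": [-0.0017, -0.0018, 0], "angular": [0, 0, 0], "grip": 1},
  ],
)

```text
time: 6.33
eef_pos: [0.5273, 0.0689, 0.0294]
tcp_rot: [-0.0, 0.022, 1.0, -0.0]
wrist_force: [-1.3, 1.6, -0.7]
width: 0.0008
grip_force: 0.6
```

>>> jog_arm(
  moves=[
    {"translation": [-0.0018, -0.0018, 0], "angular": [0, 0, 0], "grip": 1},
    {"translation": [-0.0018, -0.0018, 0], "angular": [0, 0, 0], "grip": 1},
  ],
)

```text
time: 6.5
eef_pos: [0.5307, 0.0652, 0.0294]
tcp_rot: [-0.0, 0.022, 1.0, 0.0]
wrist_force: [-1.0, 4.6, -0.1]
width: 0.0006
grip_force: 2.0
```

>>> jog_arm(
  moves=[
    {"translation": [-0.0015, -0.0013, 0], "angular": [0, 0, 0], "grip": 1},
  ],
)

```text
time: 6.58
eef_pos: [0.5319, 0.0639, 0.0294]
tcp_rot: [-0.0, 0.022, 1.0, 0.0]
wrist_force: [-3.5, 5.1, 0.9]
width: 0.0001
grip_force: 2.6
```

```bash
python3 w.py L
```

```text
local [-64.7 -62.4] z [0.5319 0.0639 0.0294] t 6.5833 F [-3.5  5.1  0.9] yaw 87.51 w 7.624665757780701e-05
```

>>> jog_arm(
  moves=[
    {"translation": [-0.0012, -0.001, 0], "angular": [0, 0, 0], "grip": 1},
  ],
)

```text
time: 6.67
eef_pos: [0.5326, 0.0632, 0.0293]
tcp_rot: [-0.001, 0.022, 1.0, 0.0]
wrist_force: [-5.6, 10.8, 2.1]
width: 0.0006
grip_force: 5.1
```

>>> jog_arm(
  moves=[
    {"translation": [-0.0012, -0.001, 0], "angular": [0, 0, 0], "grip": 1},
  ],
)

```text
time: 6.75
eef_pos: [0.5332, 0.0626, 0.0292]
tcp_rot: [-0.001, 0.022, 1.0, 0.001]
wrist_force: [-8.3, 16.5, 3.6]
width: 0.0006
grip_force: 7.6
```

```bash
python3 w.py L
```

```text
local [-63.4 -63.6] z [0.5332 0.0626 0.0292] t 6.75 F [-8.3 16.5  3.6] yaw 87.5 w 0.0006144811428903294
```

The left arm jams at about 0.46 rad: 18 N and rising, against 2 N of friction before. I back off and check the other two.

>>> jog_arm(
  moves=[
    {"translation": [0.008, 0.006, 0], "angular": [0, 0, 0], "grip": 1},
    {"translation": [0, 0, -0.03], "angular": [0, 0, 0], "grip": 1},
    {"translation": [-0.005, -0.036, 0], "angular": [0, 0, 0], "grip": 1},
    {"translation": [-0.005, -0.036, 0], "angular": [0, 0, 0], "grip": 1},
    {"translation": [-0.005, -0.036, 0], "angular": [0, 0, 0], "grip": 1},
    {"translation": [-0.004, -0.036, 0], "angular": [0, 0, 0], "grip": 1},
    {"translation": [0, -0.034, 0], "angular": [0, 0, 0], "grip": 1},
    {"translation": [0, 0, 0], "angular": [0, 0, 0], "grip": 1},
    {"translation": [0, 0, 0.02], "angular": [0, 0, 0], "grip": 1},
    {"translation": [0, 0, 0.01], "angular": [0, 0, 0], "grip": 1},
    {"translation": [0, 0, 0], "angular": [0, 0, 0], "grip": 1},
  ],
)

```text
time: 7.67
eef_pos: [0.5365, -0.11, 0.0276]
tcp_rot: [-0.002, 0.022, 1.0, 0.0]
wrist_force: [-0.6, 0.2, -0.4]
width: 0.0002
grip_force: 0.0
```

```bash
python3 w.py M
```

```text
local [-52.5 -84.7] z [ 0.5365 -0.11    0.0276] t 7.6667 F [-0.6  0.2 -0.4] yaw 87.52 w 0.00016819962267035344
```

>>> jog_arm(
  moves=[
    {"translation": [0.005, 0.006, 0], "angular": [0, 0, 0], "grip": 1},
    {"translation": [0.005, 0.006, 0], "angular": [0, 0, 0], "grip": 1},
    {"translation": [0.004, 0.006, 0], "angular": [0, 0, 0], "grip": 1},
    {"translation": [0.004, 0.006, 0], "angular": [0, 0, 0], "grip": 1},
    {"translation": [0.004, 0.006, 0], "angular": [0, 0, 0], "grip": 1},
    {"translation": [0.004, 0.006, 0], "angular": [0, 0, 0], "grip": 1},
    {"translation": [0.003, 0.006, 0], "angular": [0, 0, 0], "grip": 1},
    {"translation": [0.003, 0.004, 0], "angular": [0, 0, 0], "grip": 1},
    {"translation": [0, 0, 0], "angular": [0, 0, 0], "grip": 1},
  ],
)

```text
time: 8.42
eef_pos: [0.5072, -0.0621, 0.0294]
tcp_rot: [-0.0, 0.021, 1.0, 0.0]
wrist_force: [0.3, 0.4, -1.3]
width: 0.0005
grip_force: 0.0
```

```bash
python3 w.py M
```

```text
local [-83.8 -38.2] z [ 0.5072 -0.0621  0.0294] t 8.4167 F [ 0.3  0.4 -1.3] yaw 87.56 w 0.00045614110027321125
```

>>> jog_arm(
  moves=[
    {"translation": [0.001, 0.002, 0], "angular": [0, 0, 0], "grip": 1},
    {"translation": [0, 0.002, 0], "angular": [0, 0, 0], "grip": 1},
  ],
)

```text
time: 8.58
eef_pos: [0.5068, -0.0591, 0.0293]
tcp_rot: [-0.0, 0.022, 1.0, -0.0]
wrist_force: [-1.5, -2.2, 0.9]
width: 0.0004
grip_force: 1.2
```

>>> jog_arm(
  moves=[
    {"translation": [0, 0.0015, 0], "angular": [0, 0, 0], "grip": 1},
  ],
)

```text
time: 8.67
eef_pos: [0.5068, -0.0575, 0.0293]
tcp_rot: [-0.0, 0.022, 1.0, 0.0]
wrist_force: [-1.1, -1.9, 0.2]
width: 0.0001
grip_force: 1.1
```

>>> jog_arm(
  moves=[
    {"translation": [0, 0.001, 0], "angular": [0, 0, 0], "grip": 1},
  ],
)

```text
time: 8.75
eef_pos: [0.5069, -0.0565, 0.0293]
tcp_rot: [-0.0, 0.022, 1.0, 0.0]
wrist_force: [-1.1, -2.7, 0.9]
width: 0.0005
grip_force: 1.1
```

Friction 2.5 N; the stop is a few mm further.

>>> jog_arm(
  moves=[
    {"translation": [0, 0.0015, 0], "angular": [0, 0, 0], "grip": 1},
  ],
)

```text
time: 8.83
eef_pos: [0.5071, -0.0551, 0.0293]
tcp_rot: [-0.0, 0.022, 1.0, -0.0]
wrist_force: [-2.0, -2.3, -0.3]
width: 0.0005
grip_force: 1.1
```

>>> jog_arm(
  moves=[
    {"translation": [0, 0.0012, 0], "angular": [0, 0, 0], "grip": 1},
  ],
)

```text
time: 8.92
eef_pos: [0.5072, -0.0538, 0.0293]
tcp_rot: [-0.0, 0.022, 1.0, -0.0]
wrist_force: [-4.3, -8.7, 0.1]
width: 0.0005
grip_force: 3.9
```

>>> jog_arm(
  moves=[
    {"translation": [0, 0.0015, 0], "angular": [0, 0, 0], "grip": 1},
  ],
)

```text
time: 9.0
eef_pos: [0.5071, -0.053, 0.0293]
tcp_rot: [-0.0, 0.021, 1.0, -0.001]
wrist_force: [-5.8, -21.5, 1.4]
width: 0.0009
grip_force: 10.5
```

```bash
python3 w.py M
```

```text
local [-84.3 -29. ] z [ 0.5071 -0.053   0.0293] t 9.0 F [ -5.8 -21.5   1.4] yaw 87.56 w 0.0008713941513214345
```

>>> jog_arm(
  moves=[
    {"translation": [0, -0.012, 0], "angular": [0, 0, 0], "grip": 1},
    {"translation": [0, 0, -0.028], "angular": [0, 0, 0], "grip": 1},
    {"translation": [0.003, 0.025, 0], "angular": [0, 0, 0], "grip": 1},
    {"translation": [0.003, 0.025, 0], "angular": [0, 0, 0], "grip": 1},
    {"translation": [0.001, 0.024, 0], "angular": [0, 0, 0], "grip": 1},
    {"translation": [0, 0, 0], "angular": [0, 0, 0], "grip": 1},
    {"translation": [0, 0, 0.014], "angular": [0, 0, 0], "grip": 1},
    {"translation": [0, 0, 0.014], "angular": [0, 0, 0], "grip": 1},
    {"translation": [0, 0, 0], "angular": [0, 0, 0], "grip": 1},
  ],
)

```text
time: 9.75
eef_pos: [0.5023, 0.0098, 0.0278]
tcp_rot: [-0.001, 0.022, 1.0, 0.0]
wrist_force: [-1.0, 0.2, -0.6]
width: 0.0004
grip_force: 0.0
```

```bash
python3 w.py M
```

```text
local [-91.7  33.5] z [0.5023 0.0098 0.0278] t 9.75 F [-1.   0.2 -0.6] yaw 87.52 w 0.00038569159962944534
```

>>> jog_arm(
  moves=[
    {"translation": [0, -0.008, 0], "angular": [0, 0, 0], "grip": 1},
    {"translation": [0.001, -0.008, 0], "angular": [0, 0, 0], "grip": 1},
    {"translation": [0.001, -0.007, 0], "angular": [0, 0, 0], "grip": 1},
    {"translation": [0, -0.007, 0], "angular": [0, 0, 0], "grip": 1},
    {"translation": [0, -0.007, 0], "angular": [0, 0, 0], "grip": 1},
    {"translation": [-0.001, -0.006, 0], "angular": [0, 0, 0], "grip": 1},
    {"translation": [-0.001, -0.006, 0], "angular": [0, 0, 0], "grip": 1},
    {"translation": [-0.001, -0.006, 0], "angular": [0, 0, 0], "grip": 1},
    {"translation": [-0.002, -0.006, 0], "angular": [0, 0, 0], "grip": 1},
    {"translation": [-0.002, -0.004, 0], "angular": [0, 0, 0], "grip": 1},
  ],
)

```text
time: 10.58
eef_pos: [0.5053, -0.0559, 0.0294]
tcp_rot: [-0.0, 0.022, 1.0, 0.0]
wrist_force: [-0.0, 2.9, 0.3]
width: 0.0002
grip_force: 1.4
```

```bash
python3 w.py M
```

```text
local [-85.9 -32.1] z [ 0.5053 -0.0559  0.0294] t 10.5833 F [-0.   2.9  0.3] yaw 87.51 w 0.00022219905455984906
```

>>> jog_arm(
  moves=[
    {"translation": [-0.002, -0.004, 0], "angular": [0, 0, 0], "grip": 1},
    {"translation": [-0.002, -0.004, 0], "angular": [0, 0, 0], "grip": 1},
    {"translation": [-0.001, -0.002, 0], "angular": [0, 0, 0], "grip": 1},
  ],
)

```text
time: 10.83
eef_pos: [0.5101, -0.0659, 0.0294]
tcp_rot: [-0.0, 0.022, 1.0, -0.0]
wrist_force: [0.3, 3.3, 0.4]
width: 0.0008
grip_force: 1.3
```

>>> jog_arm(
  moves=[
    {"translation": [-0.0013, -0.0019, 0], "angular": [0, 0, 0], "grip": 1},
    {"translation": [-0.0013, -0.0019, 0], "angular": [0, 0, 0], "grip": 1},
  ],
)

```text
time: 11.0
eef_pos: [0.5122, -0.0694, 0.0293]
tcp_rot: [-0.0, 0.022, 1.0, 0.0]
wrist_force: [0.2, 4.0, -0.4]
width: 0.0007
grip_force: 1.3
```

>>> jog_arm(
  moves=[
    {"translation": [-0.0014, -0.0019, 0], "angular": [0, 0, 0], "grip": 1},
    {"translation": [-0.0014, -0.0018, 0], "angular": [0, 0, 0], "grip": 1},
  ],
)

```text
time: 11.17
eef_pos: [0.5149, -0.0732, 0.0294]
tcp_rot: [-0.0, 0.022, 1.0, 0.0]
wrist_force: [-1.2, 2.9, -0.4]
width: 0.0007
grip_force: 1.3
```

>>> jog_arm(
  moves=[
    {"translation": [-0.0015, -0.0018, 0], "angular": [0, 0, 0], "grip": 1},
    {"translation": [-0.0015, -0.0018, 0], "angular": [0, 0, 0], "grip": 1},
  ],
)

```text
time: 11.33
eef_pos: [0.5178, -0.077, 0.0294]
tcp_rot: [-0.0, 0.022, 1.0, 0.0]
wrist_force: [-0.7, 4.3, 0.1]
width: 0.0005
grip_force: 1.3
```

>>> jog_arm(
  moves=[
    {"translation": [-0.0017, -0.0018, 0], "angular": [0, 0, 0], "grip": 1},
    {"translation": [-0.0017, -0.0018, 0], "angular": [0, 0, 0], "grip": 1},
  ],
)

```text
time: 11.5
eef_pos: [0.5211, -0.0808, 0.0294]
tcp_rot: [-0.0, 0.022, 1.0, 0.0]
wrist_force: [-0.7, 2.8, -0.3]
width: 0.0007
grip_force: 1.3
```

>>> jog_arm(
  moves=[
    {"translation": [-0.0018, -0.0018, 0], "angular": [0, 0, 0], "grip": 1},
    {"translation": [-0.0018, -0.0018, 0], "angular": [0, 0, 0], "grip": 1},
  ],
)

```text
time: 11.67
eef_pos: [0.5246, -0.0846, 0.0294]
tcp_rot: [-0.0, 0.022, 1.0, 0.0]
wrist_force: [-1.1, 3.8, 0.5]
width: 0.0007
grip_force: 1.3
```

>>> jog_arm(
  moves=[
    {"translation": [-0.002, -0.0017, 0], "angular": [0, 0, 0], "grip": 1},
    {"translation": [-0.002, -0.0017, 0], "angular": [0, 0, 0], "grip": 1},
  ],
)

```text
time: 11.83
eef_pos: [0.5284, -0.0881, 0.0294]
tcp_rot: [-0.0, 0.022, 1.0, 0.0]
wrist_force: [-2.2, 3.3, 0.4]
width: 0.0007
grip_force: 1.3
```

>>> jog_arm(
  moves=[
    {"translation": [-0.002, -0.0016, 0], "angular": [0, 0, 0], "grip": 1},
    {"translation": [-0.002, -0.0016, 0], "angular": [0, 0, 0], "grip": 1},
  ],
)

```text
time: 12.0
eef_pos: [0.5322, -0.0915, 0.0294]
tcp_rot: [-0.0, 0.022, 1.0, 0.0]
wrist_force: [-0.5, 3.3, 1.5]
width: 0.0002
grip_force: 1.3
```

>>> jog_arm(
  moves=[
    {"translation": [-0.0022, -0.0015, 0], "angular": [0, 0, 0], "grip": 1},
    {"translation": [-0.0022, -0.0015, 0], "angular": [0, 0, 0], "grip": 1},
  ],
)

```text
time: 12.17
eef_pos: [0.5365, -0.0947, 0.0294]
tcp_rot: [-0.0, 0.022, 1.0, 0.0]
wrist_force: [-2.0, 3.4, -0.2]
width: 0.0003
grip_force: 1.3
```

```bash
python3 w.py M; python3 ang.py M
```

```text
local [-53.1 -69.5] z [ 0.5365 -0.0947  0.0294] t 12.1667 F [-2.   3.4 -0.2] yaw 87.52 w 0.0002533415376536995
side 100 [0.33 0.36 0.41 0.63 0.78]
scene 124 [0.28 0.32 0.39 0.51 0.75]
```

>>> jog_arm(
  moves=[
    {"translation": [-0.003, -0.0018, 0], "angular": [0, 0, 0], "grip": 1},
    {"translation": [-0.003, -0.0017, 0], "angular": [0, 0, 0], "grip": 1},
    {"translation": [-0.003, -0.0015, 0], "angular": [0, 0, 0], "grip": 1},
  ],
)

```text
time: 12.52
eef_pos: [0.5454, -0.1001, 0.0294]
tcp_rot: [-0.0, 0.022, 1.0, 0.0]
wrist_force: [-2.4, 2.6, -0.1]
width: 0.0004
grip_force: 1.3
```

>>> jog_arm(
  moves=[
    {"translation": [-0.003, -0.0014, 0], "angular": [0, 0, 0], "grip": 1},
    {"translation": [-0.003, -0.0013, 0], "angular": [0, 0, 0], "grip": 1},
  ],
)

```text
time: 12.68
eef_pos: [0.5514, -0.1031, 0.0294]
tcp_rot: [-0.0, 0.022, 1.0, -0.0]
wrist_force: [-2.0, 2.1, 0.4]
width: 0.0002
grip_force: 1.2
```

```bash
python3 w.py M
```

```text
local [-37.9 -77.2] z [ 0.5514 -0.1031  0.0294] t 12.6833 F [-2.   2.1  0.4] yaw 87.52 w 0.00019203160800639583
```

>>> jog_arm(
  moves=[
    {"translation": [-0.003, -0.001, 0], "angular": [0, 0, 0], "grip": 1},
    {"translation": [-0.003, -0.001, 0], "angular": [0, 0, 0], "grip": 1},
  ],
)

```text
time: 12.85
eef_pos: [0.5572, -0.1053, 0.0294]
tcp_rot: [-0.0, 0.022, 1.0, 0.0]
wrist_force: [-2.8, 2.0, 0.5]
width: 0.0005
grip_force: 1.2
```

>>> jog_arm(
  moves=[
    {"translation": [-0.002, -0.0005, 0], "angular": [0, 0, 0], "grip": 1},
  ],
)

```text
time: 12.93
eef_pos: [0.5593, -0.1059, 0.0294]
tcp_rot: [0.0, 0.022, 1.0, -0.0]
wrist_force: [-2.6, 2.9, 0.1]
width: 0.0004
grip_force: 1.2
```

>>> jog_arm(
  moves=[
    {"translation": [-0.0015, 0, 0], "angular": [0, 0, 0], "grip": 1},
  ],
)

```text
time: 13.02
eef_pos: [0.5607, -0.106, 0.0294]
tcp_rot: [0.0, 0.022, 1.0, -0.0]
wrist_force: [-3.3, -0.5, 0.3]
width: 0.0004
grip_force: 1.4
```

>>> jog_arm(
  moves=[
    {"translation": [-0.0015, 0, 0], "angular": [0, 0, 0], "grip": 1},
  ],
)

```text
time: 13.1
eef_pos: [0.5621, -0.1062, 0.0295]
tcp_rot: [0.0, 0.022, 1.0, -0.0]
wrist_force: [-3.5, -1.3, -0.7]
width: 0.0004
grip_force: 1.4
```

>>> jog_arm(
  moves=[
    {"translation": [-0.0012, 0, 0], "angular": [0, 0, 0], "grip": 1},
  ],
)

```text
time: 13.18
eef_pos: [0.5633, -0.1062, 0.0294]
tcp_rot: [-0.0, 0.022, 1.0, -0.0]
wrist_force: [-3.0, -2.2, 0.2]
width: 0.0003
grip_force: 1.6
```

>>> jog_arm(
  moves=[
    {"translation": [-0.0015, 0, 0], "angular": [0, 0, 0], "grip": 1},
  ],
)

```text
time: 13.27
eef_pos: [0.5645, -0.1062, 0.0294]
tcp_rot: [-0.0, 0.022, 1.0, -0.0]
wrist_force: [-3.6, -3.0, 1.7]
width: 0.0002
grip_force: 1.8
```

>>> jog_arm(
  moves=[
    {"translation": [-0.0012, 0, 0], "angular": [0, 0, 0], "grip": 1},
  ],
)

```text
time: 13.35
eef_pos: [0.5654, -0.106, 0.0293]
tcp_rot: [-0.0, 0.022, 1.0, 0.0]
wrist_force: [-6.9, -0.7, 2.3]
width: 0.0007
grip_force: 3.6
```

>>> jog_arm(
  moves=[
    {"translation": [-0.0015, 0, 0], "angular": [0, 0, 0], "grip": 1},
  ],
)

```text
time: 13.43
eef_pos: [0.566, -0.1059, 0.0292]
tcp_rot: [-0.001, 0.022, 1.0, 0.0]
wrist_force: [-15.5, -2.8, 6.7]
width: 0.0
grip_force: 7.6
```

>>> jog_arm(
  moves=[
    {"translation": [-0.0008, 0, 0], "angular": [0, 0, 0], "grip": 1},
  ],
)

```text
time: 13.52
eef_pos: [0.5661, -0.1059, 0.0292]
tcp_rot: [-0.002, 0.021, 1.0, 0.0]
wrist_force: [-17.1, -3.9, 9.7]
width: 0.0004
grip_force: 8.4
```

```bash
python3 w.py M; python3 ang.py M
```

```text
local [-23.1 -79.4] z [ 0.5661 -0.1059  0.0292] t 13.5167 F [-17.1  -3.9   9.7] yaw 87.54 w 0.0003955102155363263
side 87 [-0.05 -0.01  0.05  0.36  0.46]
scene 146 [-0.13 -0.09 -0.01  0.08  0.32]
```

The middle arm is home and good. On to the right one.

>>> jog_arm(
  moves=[
    {"translation": [0.014, 0, 0], "angular": [0, 0, 0], "grip": 1},
    {"translation": [0.014, 0, -0.03], "angular": [0, 0, 0], "grip": 1},
    {"translation": [0.001, -0.035, 0], "angular": [0, 0, 0], "grip": 1},
    {"translation": [0.001, -0.035, 0], "angular": [0, 0, 0], "grip": 1},
    {"translation": [0, -0.035, 0], "angular": [0, 0, 0], "grip": 1},
    {"translation": [0, -0.035, 0], "angular": [0, 0, 0], "grip": 1},
    {"translation": [0, -0.016, 0], "angular": [0, 0, 0], "grip": 1},
    {"translation": [0, 0, 0], "angular": [0, 0, 0], "grip": 1},
    {"translation": [0, 0, 0.02], "angular": [0, 0, 0], "grip": 1},
    {"translation": [0, 0, 0.01], "angular": [0, 0, 0], "grip": 1},
    {"translation": [0, 0, 0], "angular": [0, 0, 0], "grip": 1},
  ],
)

```text
time: 14.53
eef_pos: [0.5304, -0.2592, 0.0274]
tcp_rot: [-0.001, 0.021, 1.0, 0.001]
wrist_force: [-0.4, 1.0, 0.1]
width: 0.0005
grip_force: 0.0
```

```bash
python3 w.py R
```

```text
local [-52.8 -84.2] z [ 0.5304 -0.2592  0.0274] t 14.5333 F [-0.4  1.   0.1] yaw 87.54 w 0.0004512689475465795
```

>>> jog_arm(
  moves=[
    {"translation": [0.005, 0.006, 0], "angular": [0, 0, 0], "grip": 1},
    {"translation": [0.005, 0.006, 0], "angular": [0, 0, 0], "grip": 1},
    {"translation": [0.004, 0.006, 0], "angular": [0, 0, 0], "grip": 1},
    {"translation": [0.004, 0.006, 0], "angular": [0, 0, 0], "grip": 1},
    {"translation": [0.004, 0.006, 0], "angular": [0, 0, 0], "grip": 1},
    {"translation": [0.004, 0.006, 0], "angular": [0, 0, 0], "grip": 1},
    {"translation": [0.003, 0.006, 0], "angular": [0, 0, 0], "grip": 1},
    {"translation": [0.003, 0.004, 0], "angular": [0, 0, 0], "grip": 1},
    {"translation": [0, 0.003, 0], "angular": [0, 0, 0], "grip": 1},
  ],
)

```text
time: 15.28
eef_pos: [0.5009, -0.2096, 0.0294]
tcp_rot: [-0.0, 0.022, 1.0, 0.0]
wrist_force: [-0.4, -1.6, 0.7]
width: 0.0006
grip_force: 0.7
```

>>> jog_arm(
  moves=[
    {"translation": [0, 0.002, 0], "angular": [0, 0, 0], "grip": 1},
  ],
)

```text
time: 15.37
eef_pos: [0.5013, -0.2079, 0.0294]
tcp_rot: [-0.0, 0.022, 1.0, 0.0]
wrist_force: [-1.2, -1.3, 0.1]
width: 0.0003
grip_force: 0.7
```

```bash
python3 w.py R
```

```text
local [-84.1 -34.1] z [ 0.5013 -0.2079  0.0294] t 15.3667 F [-1.2 -1.3  0.1] yaw 87.53 w 0.0003453734304227459
```

>>> jog_arm(
  moves=[
    {"translation": [0, 0.0015, 0], "angular": [0, 0, 0], "grip": 1},
  ],
)

```text
time: 15.45
eef_pos: [0.5016, -0.2066, 0.0294]
tcp_rot: [-0.0, 0.022, 1.0, 0.0]
wrist_force: [-0.5, -1.5, -0.1]
width: 0.0006
grip_force: 0.8
```

>>> jog_arm(
  moves=[
    {"translation": [0, 0.0015, 0], "angular": [0, 0, 0], "grip": 1},
  ],
)

```text
time: 15.53
eef_pos: [0.5018, -0.2053, 0.0293]
tcp_rot: [-0.0, 0.022, 1.0, 0.0]
wrist_force: [-0.5, -1.6, 0.8]
width: 0.0006
grip_force: 0.8
```

>>> jog_arm(
  moves=[
    {"translation": [0, 0.0012, 0], "angular": [0, 0, 0], "grip": 1},
  ],
)

```text
time: 15.62
eef_pos: [0.5018, -0.2041, 0.0293]
tcp_rot: [-0.0, 0.022, 1.0, -0.0]
wrist_force: [-1.8, -3.7, -0.3]
width: 0.0005
grip_force: 1.6
```

>>> jog_arm(
  moves=[
    {"translation": [0, 0.0013, 0], "angular": [0, 0, 0], "grip": 1},
  ],
)

```text
time: 15.7
eef_pos: [0.5019, -0.2033, 0.0294]
tcp_rot: [0.0, 0.021, 1.0, -0.0]
wrist_force: [-3.9, -12.4, 0.1]
width: 0.0002
grip_force: 6.2
```

>>> jog_arm(
  moves=[
    {"translation": [0, 0.001, 0], "angular": [0, 0, 0], "grip": 1},
  ],
)

```text
time: 15.78
eef_pos: [0.502, -0.203, 0.0295]
tcp_rot: [0.0, 0.021, 1.0, -0.001]
wrist_force: [-6.5, -18.0, -0.2]
width: 0.0001
grip_force: 8.8
```

```bash
python3 w.py R
```

```text
local [-83.6 -29.2] z [ 0.502  -0.203   0.0295] t 15.7833 F [ -6.5 -18.   -0.2] yaw 87.57 w 5.100058852986931e-05
```

>>> jog_arm(
  moves=[
    {"translation": [0, -0.012, 0], "angular": [0, 0, 0], "grip": 1},
    {"translation": [0, 0, -0.028], "angular": [0, 0, 0], "grip": 1},
    {"translation": [0.003, 0.025, 0], "angular": [0, 0, 0], "grip": 1},
    {"translation": [0.003, 0.025, 0], "angular": [0, 0, 0], "grip": 1},
    {"translation": [0.002, 0.024, 0], "angular": [0, 0, 0], "grip": 1},
    {"translation": [0, 0, 0], "angular": [0, 0, 0], "grip": 1},
    {"translation": [0, 0, 0.014], "angular": [0, 0, 0], "grip": 1},
    {"translation": [0, 0, 0.014], "angular": [0, 0, 0], "grip": 1},
    {"translation": [0, 0, 0], "angular": [0, 0, 0], "grip": 1},
  ],
)

```text
time: 16.53
eef_pos: [0.4959, -0.1395, 0.0277]
tcp_rot: [-0.001, 0.022, 1.0, 0.0]
wrist_force: [-1.9, 1.1, -0.8]
width: 0.0007
grip_force: 0.0
```

>>> jog_arm(
  moves=[
    {"translation": [0, -0.008, 0], "angular": [0, 0, 0], "grip": 1},
    {"translation": [0.001, -0.008, 0], "angular": [0, 0, 0], "grip": 1},
    {"translation": [0.001, -0.007, 0], "angular": [0, 0, 0], "grip": 1},
    {"translation": [0, -0.007, 0], "angular": [0, 0, 0], "grip": 1},
    {"translation": [0, -0.007, 0], "angular": [0, 0, 0], "grip": 1},
    {"translation": [-0.001, -0.006, 0], "angular": [0, 0, 0], "grip": 1},
    {"translation": [-0.001, -0.006, 0], "angular": [0, 0, 0], "grip": 1},
    {"translation": [-0.001, -0.006, 0], "angular": [0, 0, 0], "grip": 1},
    {"translation": [-0.002, -0.006, 0], "angular": [0, 0, 0], "grip": 1},
    {"translation": [-0.002, -0.004, 0], "angular": [0, 0, 0], "grip": 1},
  ],
)

```text
time: 17.37
eef_pos: [0.4989, -0.2054, 0.0294]
tcp_rot: [-0.0, 0.022, 1.0, 0.0]
wrist_force: [-0.0, 2.0, -0.3]
width: 0.0007
grip_force: 0.9
```

>>> jog_arm(
  moves=[
    {"translation": [-0.002, -0.004, 0], "angular": [0, 0, 0], "grip": 1},
    {"translation": [-0.002, -0.004, 0], "angular": [0, 0, 0], "grip": 1},
    {"translation": [-0.001, -0.002, 0], "angular": [0, 0, 0], "grip": 1},
  ],
)

```text
time: 17.62
eef_pos: [0.5037, -0.2154, 0.0294]
tcp_rot: [0.0, 0.022, 1.0, -0.0]
wrist_force: [-0.4, 2.2, 1.3]
width: 0.0007
grip_force: 0.8
```

```bash
python3 w.py R
```

```text
local [-81.4 -41.6] z [ 0.5037 -0.2154  0.0294] t 17.6167 F [-0.4  2.2  1.3] yaw 87.52 w 0.0006786189675360953
```

>>> jog_arm(
  moves=[
    {"translation": [-0.0017, -0.0025, 0], "angular": [0, 0, 0], "grip": 1},
    {"translation": [-0.0018, -0.0024, 0], "angular": [0, 0, 0], "grip": 1},
  ],
)

```text
time: 17.78
eef_pos: [0.5067, -0.22, 0.0294]
tcp_rot: [-0.0, 0.022, 1.0, 0.0]
wrist_force: [0.8, 2.5, 0.3]
width: 0.0002
grip_force: 0.9
```

>>> jog_arm(
  moves=[
    {"translation": [-0.0019, -0.0024, 0], "angular": [0, 0, 0], "grip": 1},
    {"translation": [-0.002, -0.0023, 0], "angular": [0, 0, 0], "grip": 1},
  ],
)

```text
time: 17.95
eef_pos: [0.5104, -0.2249, 0.0294]
tcp_rot: [-0.0, 0.022, 1.0, 0.0]
wrist_force: [-0.6, 2.5, 0.8]
width: 0.0006
grip_force: 0.9
```

>>> jog_arm(
  moves=[
    {"translation": [-0.0022, -0.0023, 0], "angular": [0, 0, 0], "grip": 1},
    {"translation": [-0.0023, -0.0023, 0], "angular": [0, 0, 0], "grip": 1},
  ],
)

```text
time: 18.12
eef_pos: [0.5148, -0.2298, 0.0294]
tcp_rot: [-0.0, 0.022, 1.0, 0.0]
wrist_force: [-0.7, 1.5, 0.1]
width: 0.0006
grip_force: 0.9
```

>>> jog_arm(
  moves=[
    {"translation": [-0.0024, -0.0022, 0], "angular": [0, 0, 0], "grip": 1},
    {"translation": [-0.0024, -0.0022, 0], "angular": [0, 0, 0], "grip": 1},
  ],
)

```text
time: 18.28
eef_pos: [0.5195, -0.2344, 0.0294]
tcp_rot: [-0.0, 0.022, 1.0, -0.0]
wrist_force: [-1.0, 1.9, 0.2]
width: 0.0006
grip_force: 0.9
```

>>> jog_arm(
  moves=[
    {"translation": [-0.0025, -0.0021, 0], "angular": [0, 0, 0], "grip": 1},
    {"translation": [-0.0025, -0.002, 0], "angular": [0, 0, 0], "grip": 1},
  ],
)

```text
time: 18.45
eef_pos: [0.5243, -0.2388, 0.0294]
tcp_rot: [-0.0, 0.022, 1.0, 0.0]
wrist_force: [-0.6, 2.0, 0.1]
width: 0.0003
grip_force: 0.9
```

```bash
python3 w.py R
```

```text
local [-59.8 -64. ] z [ 0.5243 -0.2388  0.0294] t 18.45 F [-0.6  2.   0.1] yaw 87.52 w 0.0003212242403914606
```

>>> jog_arm(
  moves=[
    {"translation": [-0.0028, -0.002, 0], "angular": [0, 0, 0], "grip": 1},
    {"translation": [-0.0028, -0.002, 0], "angular": [0, 0, 0], "grip": 1},
  ],
)

```text
time: 18.62
eef_pos: [0.5297, -0.243, 0.0294]
tcp_rot: [-0.0, 0.022, 1.0, 0.0]
wrist_force: [-1.4, 2.4, -0.0]
width: 0.0002
grip_force: 0.8
```

>>> jog_arm(
  moves=[
    {"translation": [-0.0028, -0.0019, 0], "angular": [0, 0, 0], "grip": 1},
    {"translation": [-0.0028, -0.0018, 0], "angular": [0, 0, 0], "grip": 1},
  ],
)

```text
time: 18.78
eef_pos: [0.5352, -0.2469, 0.0294]
tcp_rot: [-0.0, 0.022, 1.0, 0.0]
wrist_force: [-1.5, 1.5, 0.5]
width: 0.0002
grip_force: 0.8
```

>>> jog_arm(
  moves=[
    {"translation": [-0.0028, -0.0016, 0], "angular": [0, 0, 0], "grip": 1},
    {"translation": [-0.0028, -0.0015, 0], "angular": [0, 0, 0], "grip": 1},
    {"translation": [-0.0028, -0.0013, 0], "angular": [0, 0, 0], "grip": 1},
  ],
)

```text
time: 19.03
eef_pos: [0.5434, -0.2517, 0.0294]
tcp_rot: [-0.0, 0.022, 1.0, 0.0]
wrist_force: [-1.2, 1.4, -0.2]
width: 0.0003
grip_force: 0.8
```

```bash
python3 w.py R
```

```text
local [-40.2 -76.1] z [ 0.5434 -0.2517  0.0294] t 19.0333 F [-1.2  1.4 -0.2] yaw 87.52 w 0.0003325365311673492
```

Mid's stop was at about x −24.5, so there are about 15 mm to go.

>>> jog_arm(
  moves=[
    {"translation": [-0.003, -0.001, 0], "angular": [0, 0, 0], "grip": 1},
    {"translation": [-0.003, -0.001, 0], "angular": [0, 0, 0], "grip": 1},
    {"translation": [-0.003, -0.001, 0], "angular": [0, 0, 0], "grip": 1},
  ],
)

```text
time: 19.28
eef_pos: [0.5523, -0.255, 0.0294]
tcp_rot: [-0.0, 0.022, 1.0, 0.0]
wrist_force: [-0.9, 1.8, -0.9]
width: 0.0003
grip_force: 0.8
```

>>> jog_arm(
  moves=[
    {"translation": [-0.002, 0, 0], "angular": [0, 0, 0], "grip": 1},
  ],
)

```text
time: 19.37
eef_pos: [0.5544, -0.2553, 0.0294]
tcp_rot: [0.0, 0.022, 1.0, -0.0]
wrist_force: [-1.6, -1.6, -0.5]
width: 0.0003
grip_force: 0.9
```

>>> jog_arm(
  moves=[
    {"translation": [-0.0015, 0, 0], "angular": [0, 0, 0], "grip": 1},
  ],
)

```text
time: 19.45
eef_pos: [0.5558, -0.2553, 0.0294]
tcp_rot: [0.0, 0.022, 1.0, -0.0]
wrist_force: [-1.4, -0.7, 0.8]
width: 0.0003
grip_force: 0.9
```

>>> jog_arm(
  moves=[
    {"translation": [-0.0015, 0, 0], "angular": [0, 0, 0], "grip": 1},
  ],
)

```text
time: 19.53
eef_pos: [0.5572, -0.2553, 0.0295]
tcp_rot: [0.0, 0.022, 1.0, -0.0]
wrist_force: [-1.3, -1.1, 0.9]
width: 0.0003
grip_force: 0.9
```

>>> jog_arm(
  moves=[
    {"translation": [-0.0015, 0, 0], "angular": [0, 0, 0], "grip": 1},
  ],
)

```text
time: 19.62
eef_pos: [0.5586, -0.2552, 0.0295]
tcp_rot: [-0.0, 0.022, 1.0, -0.0]
wrist_force: [-2.8, -1.8, -0.3]
width: 0.0001
grip_force: 1.1
```

>>> jog_arm(
  moves=[
    {"translation": [-0.0012, 0, 0], "angular": [0, 0, 0], "grip": 1},
  ],
)

```text
time: 19.7
eef_pos: [0.5596, -0.2553, 0.0294]
tcp_rot: [-0.0, 0.022, 1.0, -0.0]
wrist_force: [-8.0, -2.1, 0.8]
width: 0.0007
grip_force: 4.2
```

>>> jog_arm(
  moves=[
    {"translation": [-0.0015, 0, 0], "angular": [0, 0, 0], "grip": 1},
  ],
)

```text
time: 19.78
eef_pos: [0.5599, -0.2553, 0.0293]
tcp_rot: [-0.001, 0.021, 1.0, 0.0]
wrist_force: [-16.7, -5.3, 7.0]
width: 0.0006
grip_force: 8.2
```

```bash
python3 w.py R; python3 ang.py R
```

```text
local [-23.5 -79. ] z [ 0.5599 -0.2553  0.0293] t 19.7833 F [-16.7  -5.3   7. ] yaw 87.54 w 0.0006312500189741609
side 118 [-0.07 -0.03  0.04  0.35  0.47]
scene 111 [-0.14 -0.08 -0.    0.11  0.41]
```

The right hinge is also good, so the left one is the reject. I go back over its housing.

>>> jog_arm(
  moves=[
    {"translation": [0.015, 0, 0], "angular": [0, 0, 0], "grip": 1},
    {"translation": [0, 0, -0.04], "angular": [0, 0, 0], "grip": 1},
    {"translation": [0, 0, -0.04], "angular": [0, 0, 0], "grip": 1},
    {"translation": [0, 0, -0.04], "angular": [0, 0, 0], "grip": 1},
    {"translation": [-0.005, 0.039, -0.02], "angular": [0, 0, 0], "grip": 0.3},
    {"translation": [-0.005, 0.039, 0], "angular": [0, 0, 0], "grip": 0},
    {"translation": [-0.005, 0.039, 0], "angular": [0, 0, 0], "grip": 0},
    {"translation": [-0.005, 0.039, 0], "angular": [0, 0, 0], "grip": 0},
    {"translation": [-0.005, 0.039, 0], "angular": [0, 0, 0], "grip": 0},
    {"translation": [-0.005, 0.039, 0], "angular": [0, 0, 0], "grip": 0},
    {"translation": [-0.004, 0.039, 0], "angular": [0, 0, 0], "grip": 0},
    {"translation": [0, 0.039, 0], "angular": [0, 0, 0], "grip": 0},
  ],
)

```text
time: 20.88
eef_pos: [0.594, 0.0556, 0.1686]
tcp_rot: [0.001, 0.022, 1.0, 0.0]
wrist_force: [0.4, 0.2, 0.0]
width: 0.0508
grip_force: 0.0
```

>>> jog_arm(
  moves=[
    {"translation": [0, 0.035, 0], "angular": [0, 0, 0], "grip": 0},
    {"translation": [0, 0.03, 0], "angular": [0, 0, 0], "grip": 0},
    {"translation": [0, 0, 0], "angular": [0, 0, 7], "grip": 0},
    {"translation": [0, 0, 0], "angular": [0, 0, 7], "grip": 0},
    {"translation": [0, 0, 0], "angular": [0, 0, 7], "grip": 0},
    {"translation": [0, 0, 0], "angular": [0, 0, 7], "grip": 0},
    {"translation": [0, 0, 0], "angular": [0, 0, 7], "grip": 0},
    {"translation": [0, 0, 0], "angular": [0, 0, 7], "grip": 0},
    {"translation": [0, 0, 0], "angular": [0, 0, 3], "grip": 0},
    {"translation": [0, 0, 0], "angular": [0, 0, 0], "grip": 0},
  ],
)

```text
time: 21.72
eef_pos: [0.5963, 0.1186, 0.1685]
tcp_rot: [0.0, 0.404, 0.915, 0.0]
wrist_force: [0.5, 0.2, 0.1]
width: 0.0912
grip_force: 0.0
```

```bash
python3 w.py L; cat > g.py <<'E'
from plan import *
s=r.sense(); T=rot(s['tcp_rot']); g=s['eef_pos']
for n in ('side','wrist'):
    c=shot(n,n+sys.argv[1]); P=cloud(c)
    d=np.hypot(P[...,0]-.599,P[...,1]-.1235); m=(P[...,2]>.066)&(P[...,2]<.082)&(d<.03)
    q=P[m]
    if len(q)<20: print(n,'none',len(q)); continue
    (x,y),rad=cv2.minEnclosingCircle((q[:,:2]*1000).astype(np.float32)); b=np.array([x/1000,y/1000,g[2]])
    print(n,len(q),x,y,rad,np.median(q[:,2]),'tool delta mm',(T.inv().apply(b-g)*1000).round(1))
cv2.imwrite('pics/w2b.png',cv2.resize(cv2.imread('pics/wrist'+sys.argv[1]+'.png'),(640,480)))
E
python3 g.py 2
```

```text
local [-2.7 -5. ] z [0.5963 0.1186 0.1685] t 21.7167 F [0.5 0.2 0.1] yaw 42.36 w 0.09119275568682693
side 107 596.4431762695312 121.94092559814453 18.71506690979004 0.07362327616698205 tool delta mm [2.4 2.3 0. ]
wrist 1037 598.6168212890625 119.3338851928711 17.9498233795166 0.07491787230807972 tool delta mm [-1.   2.2  0. ]
```

View pics/w2b.png

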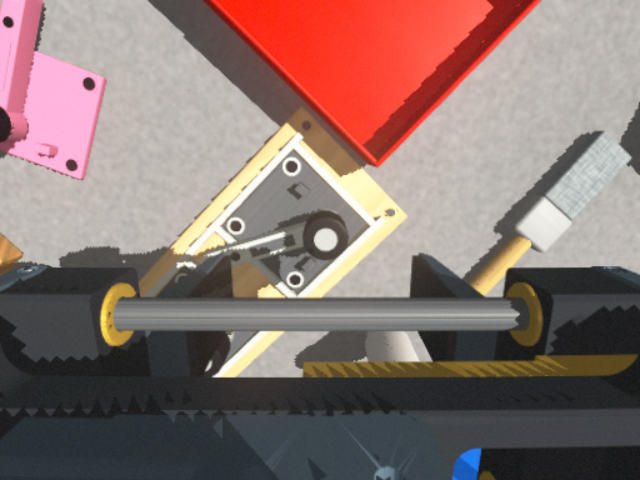

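The wrist view shows the housing at (325,235) between the fingers' lines, with the arm jammed part-way in. I descend around it.

>>> jog_arm(
  moves=[
    {"translation": [0, 0.002, 0.035], "angular": [0, 0, 0], "grip": 0},
    {"translation": [0, 0, 0.035], "angular": [0, 0, 0], "grip": 0},
    {"translation": [0, 0, 0.025], "angular": [0, 0, 0], "grip": 0},
    {"translation": [0, 0, 0.015], "angular": [0, 0, 0], "grip": 0},
    {"translation": [0, 0, 0.012], "angular": [0, 0, 0], "grip": 0},
    {"translation": [0, 0, 0], "angular": [0, 0, 0], "grip": 0},
  ],
)

```text
time: 22.32
eef_pos: [0.5965, 0.1197, 0.0443]
tcp_rot: [-0.001, 0.402, 0.916, -0.001]
wrist_force: [-1.2, 0.5, 0.2]
width: 0.0914
grip_force: 0.0
```

>>> jog_arm(
  moves=[
    {"translation": [0, 0, 0], "angular": [0, 0, 0], "grip": 1},
    {"translation": [0, 0, 0], "angular": [0, 0, 0], "grip": 1},
    {"translation": [0, 0, 0], "angular": [0, 0, 0], "grip": 1},
    {"translation": [0, 0, 0], "angular": [0, 0, 0], "grip": 1},
    {"translation": [0, 0, 0], "angular": [0, 0, 0], "grip": 1},
    {"translation": [0, 0, 0], "angular": [0, 0, 0], "grip": 1},
    {"translation": [0, 0, 0], "angular": [0, 0, 0], "grip": 1},
    {"translation": [0, 0, 0], "angular": [0, 0, 0], "grip": 1},
  ],
  newtons=55,
)

```text
time: 22.98
eef_pos: [0.5976, 0.1198, 0.0464]
tcp_rot: [0.0, 0.403, 0.915, 0.0]
wrist_force: [0.6, 0.5, -0.3]
width: 0.0409
grip_force: 0.0
```

>>> jog_arm(
  moves=[
    {"translation": [0, 0, 0], "angular": [0, 0, 0], "grip": 1},
    {"translation": [0, 0, 0], "angular": [0, 0, 0], "grip": 1},
    {"translation": [0, 0, 0], "angular": [0, 0, 0], "grip": 1},
  ],
)

```text
time: 23.23
eef_pos: [0.5986, 0.1199, 0.0466]
tcp_rot: [0.001, 0.403, 0.915, 0.001]
wrist_force: [5.4, 1.8, -1.9]
width: 0.0351
grip_force: 55.0
```

>>> jog_arm(
  moves=[
    {"translation": [0, 0, -0.004], "angular": [0, 0, 0], "grip": 1},
    {"translation": [0, 0, -0.004], "angular": [0, 0, 0], "grip": 1},
    {"translation": [0, 0, -0.006], "angular": [0, 0, 0], "grip": 1},
    {"translation": [0, 0, -0.006], "angular": [0, 0, 0], "grip": 1},
    {"translation": [0, 0, 0], "angular": [0, 0, 0], "grip": 1},
  ],
)

```text
time: 23.65
eef_pos: [0.5976, 0.1198, 0.0671]
tcp_rot: [0.0, 0.403, 0.915, 0.0]
wrist_force: [1.1, 0.6, -6.7]
width: 0.0352
grip_force: 55.0
```

```bash
python3 - <<'E'
from h import *
shot('side','side3'); a=cv2.imread('pics/side3.png')[90:210,180:340];cv2.imwrite('pics/side3b.png',cv2.resize(a,(800,600),interpolation=cv2.INTER_CUBIC))
print(r.sense()['qpos'].round(2))
E
```

```text
[ 0.1   0.64  1.53  0.    0.97 -0.64]
```

View pics/side3b.png

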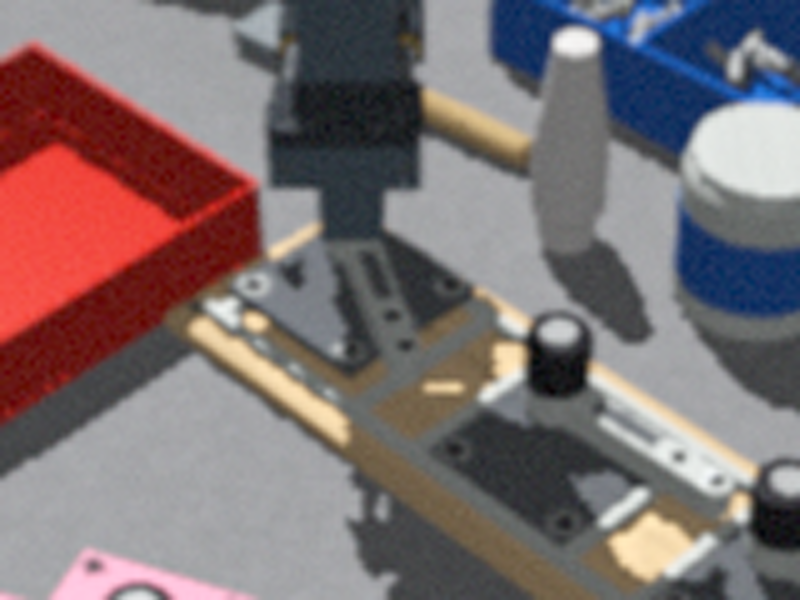

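Hinge lifted level and clear of the nest (crop 350,300), mid arm folded home. I carry it to the bin.

>>> jog_arm(
  moves=[
    {"translation": [0, 0, -0.02], "angular": [0, 0, 0], "grip": 1},
    {"translation": [0, 0, -0.03], "angular": [0, 0, 0], "grip": 1},
    {"translation": [0, 0, -0.03], "angular": [0, 0, 0], "grip": 1},
    {"translation": [0.015, 0.003, 0], "angular": [0, 0, 0], "grip": 1},
    {"translation": [0.03, 0.006, 0], "angular": [0, 0, 0], "grip": 1},
    {"translation": [0.034, 0.007, 0], "angular": [0, 0, 0], "grip": 1},
    {"translation": [0.034, 0.007, 0], "angular": [0, 0, 0], "grip": 1},
    {"translation": [0.034, 0.007, 0], "angular": [0, 0, 0], "grip": 1},
    {"translation": [0.034, 0.007, 0], "angular": [0, 0, 0], "grip": 1},
    {"translation": [0.026, 0.005, 0], "angular": [0, 0, 0], "grip": 1},
    {"translation": [0.016, 0.003, 0], "angular": [0, 0, 0], "grip": 1},
    {"translation": [0, 0, 0], "angular": [0, 0, -1.5], "grip": 1},
  ],
)

```text
time: 24.7
eef_pos: [0.4773, 0.3172, 0.1457]
tcp_rot: [-0.001, 0.39, 0.921, -0.0]
wrist_force: [-0.6, -0.4, -7.5]
width: 0.0354
grip_force: 55.0
```

```bash
python3 - <<'E'
from h import *
c=shot('scene','scene4'); P=cloud(c); im=c['image'].astype(int)
a=cv2.imread('pics/scene4.png')[190:384,200:459];cv2.imwrite('pics/scene4b.png',cv2.resize(a,(800,600),interpolation=cv2.INTER_CUBIC))
red=(im[...,0]>120)&(im[...,1]<60)&(im[...,2]<60)
q=P[red&(P[...,2]>.049)&(P[...,2]<.062)]; print('bin',cv2.minAreaRect((q[:,:2]*1000).astype(np.float32)))
E
```

```text
bin ((459.280517578125, 293.33074951171875), (201.2406768798828, 271.2098083496094), 88.90357971191406)
```

View pics/scene4b.png

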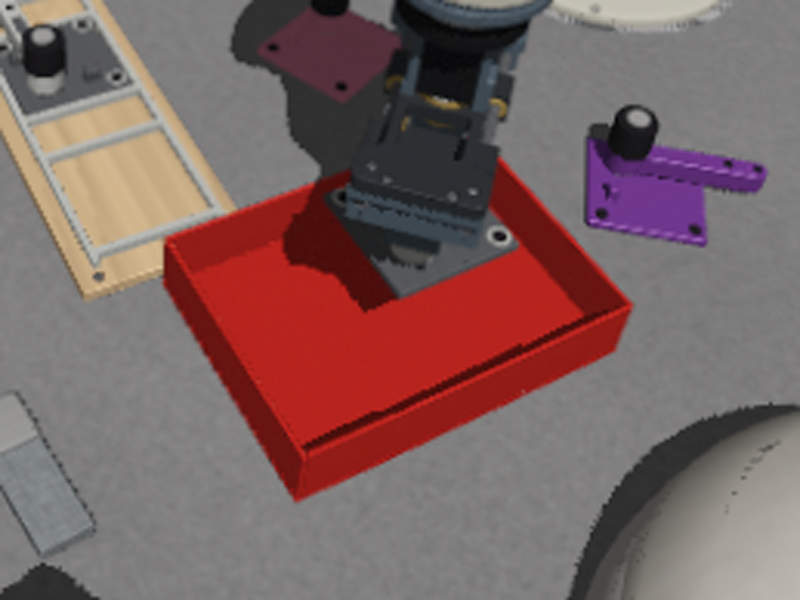

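The hinge hangs level over the empty bin, inside its walls. I lower it.

>>> jog_arm(
  moves=[
    {"translation": [0, 0, 0.02], "angular": [0, 0, 0], "grip": 1},
    {"translation": [0, 0, 0.03], "angular": [0, 0, 0], "grip": 1},
    {"translation": [0, 0, 0.025], "angular": [0, 0, 0], "grip": 1},
    {"translation": [0, 0, 0.015], "angular": [0, 0, 0], "grip": 1},
    {"translation": [0, 0, 0.008], "angular": [0, 0, 0], "grip": 1},
    {"translation": [0, 0, 0.004], "angular": [0, 0, 0], "grip": 1},
    {"translation": [0, 0, 0.002], "angular": [0, 0, 0], "grip": 1},
    {"translation": [0, 0, 0], "angular": [0, 0, 0], "grip": 1},
  ],
)

```text
time: 25.42
eef_pos: [0.4804, 0.3146, 0.0427]
tcp_rot: [0.0, 0.391, 0.921, 0.0]
wrist_force: [0.1, 1.1, -7.3]
width: 0.035
grip_force: 55.0
```

>>> jog_arm(
  moves=[
    {"translation": [0, 0, 0.001], "angular": [0, 0, 0], "grip": 1},
    {"translation": [0, 0, 0.001], "angular": [0, 0, 0], "grip": 1},
    {"translation": [0, 0, 0], "angular": [0, 0, 0], "grip": 1},
  ],
)

```text
time: 25.67
eef_pos: [0.4803, 0.3147, 0.0408]
tcp_rot: [0.0, 0.391, 0.921, 0.0]
wrist_force: [0.0, -0.1, -7.4]
width: 0.0352
grip_force: 55.0
```

>>> jog_arm(
  moves=[
    {"translation": [0, 0, 0.001], "angular": [0, 0, 0], "grip": 1},
    {"translation": [0, 0, 0.001], "angular": [0, 0, 0], "grip": 1},
    {"translation": [0, 0, 0.0005], "angular": [0, 0, 0], "grip": 1},
    {"translation": [0, 0, 0], "angular": [0, 0, 0], "grip": 1},
  ],
)

```text
time: 26.0
eef_pos: [0.4802, 0.3146, 0.0384]
tcp_rot: [0.0, 0.391, 0.921, 0.0]
wrist_force: [-1.4, -1.2, 4.1]
width: 0.0352
grip_force: 55.0
```

On the floor at the expected height. I release and retreat upward.

>>> jog_arm(
  moves=[
    {"translation": [0, 0, 0], "angular": [0, 0, 0], "grip": 0.3},
    {"translation": [0, 0, 0], "angular": [0, 0, 0], "grip": 0.3},
    {"translation": [0, 0, 0], "angular": [0, 0, 0], "grip": 0.3},
    {"translation": [0, 0, 0], "angular": [0, 0, 0], "grip": 0.3},
    {"translation": [0, 0, 0], "angular": [0, 0, 0], "grip": 0.3},
    {"translation": [0, 0, -0.01], "angular": [0, 0, 0], "grip": 0.3},
    {"translation": [0, 0, -0.02], "angular": [0, 0, 0], "grip": 0.3},
    {"translation": [0, 0, -0.03], "angular": [0, 0, 0], "grip": 0.3},
    {"translation": [0, 0, -0.04], "angular": [0, 0, 0], "grip": 0.3},
    {"translation": [0, 0, -0.04], "angular": [0, 0, 0], "grip": 0.3},
    {"translation": [0, 0, -0.04], "angular": [0, 0, 0], "grip": 0.3},
    {"translation": [0, 0, 0], "angular": [0, 0, 0], "grip": 0.3},
  ],
)

```text
time: 27.0
eef_pos: [0.4829, 0.3161, 0.2262]
tcp_rot: [0.004, 0.39, 0.921, 0.004]
wrist_force: [1.0, 1.2, 0.9]
width: 0.0638
grip_force: 0.0
```

```bash
python3 w.py L; python3 ang.py M; python3 ang.py R; python3 - <<'E'
from h import *
c=shot('side','side5'); a=cv2.imread('pics/side5.png')[80:260,100:400];cv2.imwrite('pics/side5b.png',cv2.resize(a,(800,480),interpolation=cv2.INTER_CUBIC))
E
```

```text
local [-124.3  187.5] z [0.4829 0.3161 0.2262] t 27.0 F [1.  1.2 0.9] yaw 44.03 w 0.0637620805903045
side 169 [-0.12 -0.08 -0.01  0.04  0.08]
scene 116 [-0.13 -0.09 -0.04  0.03  0.06]
side 204 [-0.13 -0.08 -0.01  0.04  0.09]
scene 80 [-0.14 -0.1  -0.04  0.01  0.06]
```

View pics/side5b.png

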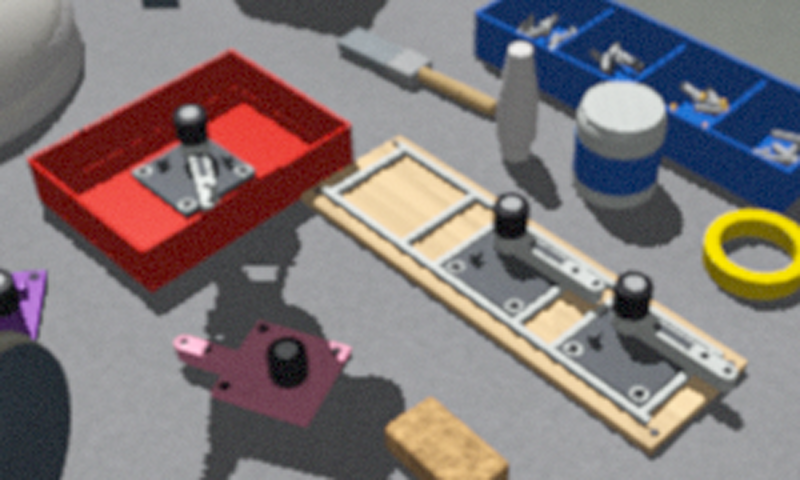

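The reject lies flat in the bin (190,165). The middle and right hinges sit in their nests with their arms home, and everything else is undisturbed.

```bash
python3 -c "
from workcell import r
print(r.finish_job())"
```

```text
the job is handed in; nothing more can be done
None
```

The left hinge jammed at about 0.46 rad on the way in and now lies flat in the red reject bin; the middle and right hinges ran stop to stop and are in their nests with arms folded home, and the job was handed in at about 27 s (no verdict was returned).

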